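Clamp the boot dryer's outlet

TASK

Take the steel worm-drive band out of its wooden cradle by its red key and slide it gently over the orange barbed stub of the white boot dryer, past the barb and up to the orange shoulder. Then turn the key clockwise (seen from above) until the band is snug, firm but not overtightened, and let go with the band sitting square and key up; leave everything else on the bench alone.

Things in the scene. Friction and masses are not known exactly. Their poses are not given: they have to be found in the camera images.
- key (a point): Centre of the red square key head (18 x 18 mm, 26 mm tall, flat sides) on top of the band's screw; carry the band by it, level, and turn it. z is the screw axis, up; x and y are normal to the flats and turn with the key (x along the band's axis at the start). Below the head is a thin 22 mm stem, which shortens to about 10 mm as the key is turned in.
- housing (a point): Middle of the top of the steel screw housing (14 x 30 mm) on the band, 35 mm below the key's centre while slack; axes as the band's; keep fingertips above it. The screw starts fully slack. Clockwise from above tightens, at most 4.5 rad in all, with a small steady friction of about 0.15 N m; it stays where it is left, so the key may be regripped on its next flats.
- band_centre (a point): Centre of the loose steel band: 340 g, ring of 53 mm inner and 59 mm outer diameter, 14 mm wide along its axis, 79 mm below the key's centre while slack. x is the ring's axis (front and back are alike), z points to the key. The band's underside lies 32.5 mm below this point.
- shoe: Brass shoe on the screw's end, inside the band's top (origin 4.5 mm above its lower face). Each rad of turn pushes it 3.2 mm out: on the stub it lifts the band, until after 1.7 to 3.4 rad (feel it) the band's bottom meets a liner. Then its force grows 64 N per rad and the key sinks 3.2 mm per rad, pulling down on a level hand. Snug: 8 to 32 N, about 0.3 rad past first bite; damage above 45 N.
- seat (a point): Point on the stub's axis (100 mm above the bench), middle of the groove where the band belongs; x points along the stub, inwards to the dryer. The groove is 17 mm long, its top 23 mm above the axis, between orange barb and orange shoulder (68 mm diameter, a stop for the band). Slack and released, the band hangs on the groove's top, its centre 3.5 mm below this point; snug, 2 to 6.5 mm above.
- mouth (a point): Tip of the stub on its axis, 35.5 mm in front of the seat; x as at the seat. From the tip a cone widens from 30 to 49 mm diameter over 23 mm, up to the 4 mm long cylindrical barb, 49 mm in diameter, which ends 8.5 mm in front of the seat. The band clears it by 2 mm all round when centred on the stub's axis.
- collar: The orange barb, cone and shoulder of the stub, fixed on the dryer; its origin is under the middle of the dryer, on the bench, x points along the stub inwards. Pushing the band against it with more than 25 N damages it.
- blower: White boot-dryer blower, fixed: box 160 mm along x, 200 mm along y, top 170 mm above the bench; origin on the bench under its middle; x points inwards along the stub. Its front face is 74 mm beyond the seat. The stub's grey core is part of it.
- cradle: Fixed wooden cradle, 60 x 90 mm; origin under its middle, x along the axis of the band standing in it, between two walls 17 mm apart and 30 mm high (band's foot at 6 mm): lift the band straight up by 35 mm or more to free it.
- jar: Empty glass jar with cap, 72 mm diameter, 100 mm tall, a bystander.
- headlamp: Black headlamp, about 45 x 62 x 40 mm, a bystander.
- ice_screw: Ice screw, 170 mm long, lying, a bystander.
- pulley: Silver pulley, 90 x 50 x 26 mm, a bystander.
- brush: Hand brush, lying, a bystander.
- tin: Small tin, 70 mm diameter, 45 mm tall, a bystander.
Things that resemble listed ones, but are neither listed nor needed, are in the scene too. Leave any blue look-alike of the part that bears key alone.

How it is judged:
By the outcome, as a careful person would: the job done as asked, in the order asked, and still so for the second after the job is handed in, with the robot touching nothing.
It also fails if it takes over 72 s, if anything falls off the work surface, if the arm or the gripper's body presses on something with over 40 N, if the wrist force passes 120 N, or if a joint passes its speed limit or range.

ROBOT

A 6-joint arm with a two-finger parallel gripper is mounted at the origin on the work surface. World frame = base frame: x ahead of the robot, y to its left, z up, the work surface at z = 0. Lengths are in m, angles in rad, forces in N, time in s.
With the tool pointing down it reaches from about 0.425 to 0.925 m from the base axis. Payload 12.5 kg.
Tool frame: the origin (TCP) lies at the centre of the arm's flange, where the gripper is bolted on; the fingertips stand 173 mm ahead of it and the grasp point (between the pads) lies 155 mm ahead of it; z points along the fingers, y is the line along which they close (so a half turn about z gives the same grasp; the last joint's range is limited). The gripper opens to 85 mm and grips with 20 to 120 N. Pads are 22 mm wide; open, the fingers measure 114 mm over their backs; the gripper's body (76 mm by 85 mm) begins 54 mm behind the grasp point. The pads swing forward as they close: fully open they stand 13 mm farther back than shut.
Start: joints at [1.003, 0.491, 1.559, -0, 1.092, -0.106], TCP at [0.278, 0.56, 0.405] pointing down, gripper open.
Joint ranges: [-3.1, 3.1], [-0.84, 2.19], [0.05, 2.79], [-1.13, 4.28], [0.06, 2.93], [-2.69, 2.69]. Speed limits (rad/s): [2.22, 2.22, 2.79, 3.14, 3.14, 3.14].

INTERFACE

Orientations are given as [roll, pitch, yaw] about the fixed x, y, z axes, in that order (R = Rz(yaw) Ry(pitch) Rx(roll)).
In Python, from bench import robot, eoat, inverse_kinematics, readout, vision, job gives the robot as it stands. Calls block until the motion is done:
- robot.reach(position, orientation): joint-space move of the TCP to a pose.
- robot.move_linear(position, orientation=None, feed=0.15, until_force=None): straight line of the TCP; orientation=None keeps the orientation; feed is the mean speed in m/s. With until_force (N) it stops when the force on the tool has changed by that much, and returns True; else False.
- robot.movej(angles): joint-space move.
- eoat.command_gripper(opening, grip_force=None): finger opening in m; grip_force is the grip in N (None keeps the last); returns when the fingers have stopped.
- robot.hold(seconds).
- inverse_kinematics(position, orientation): joint angles nearest the present ones, or None.
- readout.state(): the state.
- vision.grab_frame(name): name is "scene" or "top"; returns the picture (480x640x3 uint8, red, green, blue); there is no depth.
- vision.get_calibration(name): a dict with "fx", "fy", "cx", "cy" (pixels), "cam_to_world" (4x4, takes a point from camera to world coordinates). Camera axes: x right, y up, looking along -z (the intrinsics and any distortion apply to the point x, -y, -z); pixel columns grow to the right and rows downward; lengths in m; the calibration is good to about 2 mm. A picture is of the moment at which its call begins. get_calibration takes no time and is no camera call.
A pose or a line that the arm cannot do raises robot.PlanningError and nothing moves.
- job.hand_in(): hands the job in; it is judged then, once.
The state is a dict: "time_s": time; "joint_positions": joint angles; "dq": joint speeds; "tau": joint torques, N m; "position": TCP position; "orientation": TCP orientation; "wrist_force": force on the tool from outside, world axes, zero at the start; "moment": the same for the moment, N m; "width": finger opening in m; "finger_force": force on a finger pad.
Only numpy, scipy, OpenCV 4.12 (cv2) and the standard library are available. Lean on these libraries where they do the work, as an engineer would, in place of code of your own. Each camera call takes 0.05 s, during which the arm holds its last target. There are 200 camera calls.

## Working session

There is one attempt and no reset: what is moved stays moved. The work goes in short steps, each a Python script; the robot and the scene stay as the last script left them, time stands still between calls to the robot, and variables do not carry over. Pictures are saved under pics/ and viewed, at most 10 in all, crops included, and the job is handed in when it is done.

```bash
ls; mkdir -p pics
python3 - <<'E'
from bench import robot,vision,readout
import cv2
for n in("scene","top"):
    cv2.imwrite(f"pics/{n}0.png",vision.grab_frame(n)[:,:,::-1]); c=vision.get_calibration(n); print(n,c)
s=readout.state(); print(s)
E
```

```text
pics
scene {'fx': 497.16191837751904, 'fy': 497.16191837751904, 'cx': 320.1849352549743, 'cy': 236.9822920437523, 'cam_to_world': array([[-0.10738201, -0.78177672,  0.61424284,  1.17605691],
       [ 0.99412185, -0.09301367,  0.05540949, -0.02616407],
       [ 0.01381514,  0.61658221,  0.78716931,  0.85527916],
       [ 0.        ,  0.        ,  0.        ,  1.        ]])}
top {'fx': 551.3532238375334, 'fy': 551.3532238375334, 'cx': 324.87803436246145, 'cy': 240.17504032049462, 'cam_to_world': array([[-0.05854971,  0.97610023, -0.20928512,  0.33023684],
       [-0.9982825 , -0.05682982,  0.01422723, -0.05737164],
       [ 0.00199357,  0.20975868,  0.97775116,  1.39446329],
       [ 0.        ,  0.        ,  0.        ,  1.        ]])}
{'time_s': 0.1, 'joint_positions': array([ 1.00339667e+00,  4.91511121e-01,  1.55938022e+00, -2.48038357e-05,
        1.09167658e+00, -1.05591869e-01]), 'dq': array([-0.00089887, -0.00073111, -0.00152952,  0.0007627 ,  0.00045645,
        0.00018342]), 'tau': array([ 2.15023058e-03, -6.19452810e+01, -2.62019992e+01, -1.04058095e-04,
        2.85063703e-03,  2.73753722e-05]), 'position': array([0.27844546, 0.55952492, 0.40418158]), 'orientation': array([-3.14062050e+00, -8.09121059e-05,  2.67979627e+00]), 'wrist_force': array([-0.76856992, -0.38434017,  0.00678077]), 'moment': array([0.01354914, 0.01954335, 0.01463083]), 'finger_force': 0.0, 'width': 0.08534657021241236}
```

View pics/scene0.png

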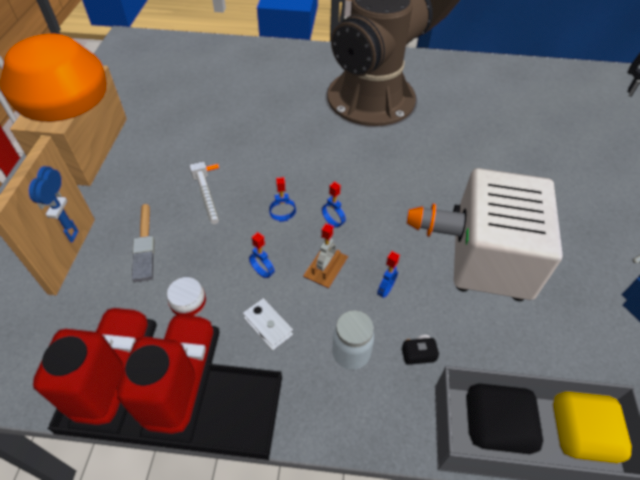

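View pics/top0.png

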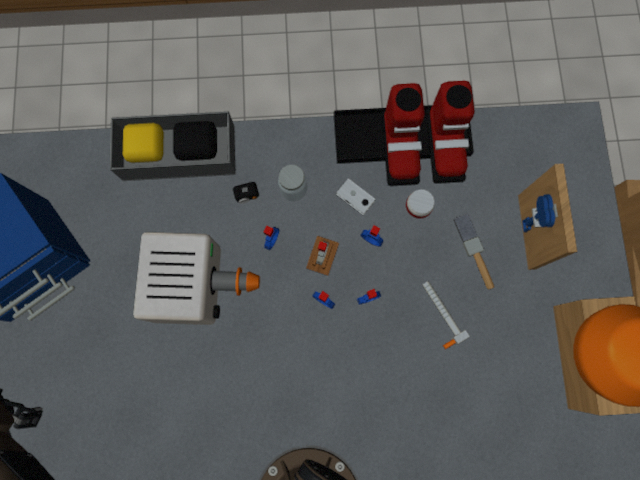

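Top view: the cradle with the steel band is at about (322,255), key at about (322,246). The stub tip is near (260,282), pointing right, with the dryer at (177,277). In the scene view the key is at (327,231) and the stub at (410–440,218). There are four blue look-alikes around the cradle.

```bash
cat > h.py <<'E'
import numpy as np,cv2
from bench import robot,eoat,inverse_kinematics,readout,vision,job
def ray(n,u,v):
    c=vision.get_calibration(n);M=c["cam_to_world"]
    d=M[:3,:3]@np.array([(u-c["cx"])/c["fx"],-(v-c["cy"])/c["fy"],-1.]);return M[:3,3],d/np.linalg.norm(d)
def onz(n,u,v,z):
    o,d=ray(n,u,v);return o+d*(z-o[2])/d[2]
def tri(a,b):
    A=np.zeros((3,3));B=np.zeros(3);L=[ray("scene",*a),ray("top",*b)]
    for o,d in L:
        P=np.eye(3)-np.outer(d,d);A+=P;B+=P@o
    x=np.linalg.solve(A,B);return x,[1e3*np.linalg.norm(np.cross(x-o,d)) for o,d in L]
def proj(n,p):
    c=vision.get_calibration(n);q=np.linalg.inv(c["cam_to_world"])@np.r_[p,1]
    return np.array([c["cx"]+c["fx"]*q[0]/-q[2],c["cy"]-c["fy"]*q[1]/-q[2]])
def hsv(im):return cv2.cvtColor(im,cv2.COLOR_RGB2HSV)
def blobs(m,amin=15):
    k,l,s,c=cv2.connectedComponentsWithStats(m.astype(np.uint8));return [(i,s[i],c[i]) for i in range(1,k) if s[i,4]>=amin],l
def crop(n,x,y,w,h,f,name,im=None):
    im=vision.grab_frame(n) if im is None else im
    cv2.imwrite(f"pics/{name}.png",cv2.resize(im[y:y+h,x:x+w,::-1],None,fx=f,fy=f,interpolation=cv2.INTER_CUBIC))
E
python3 - <<'E'
from h import *
S=vision.grab_frame("scene");T=vision.grab_frame("top")
a=S[170:300,240:400];b=T[210:310,215:375]
A=cv2.resize(a,(640,520),interpolation=cv2.INTER_CUBIC)[:260*2];B=cv2.resize(b,(640,400),interpolation=cv2.INTER_CUBIC)
cv2.imwrite("pics/c1.png",A[:,:,::-1]);cv2.imwrite("pics/c2.png",B[:,:,::-1])
for n,I in(("scene",S),("top",T)):
    H=hsv(I);h,s,v=[H[...,i].astype(int) for i in range(3)]
    red=((h<5)|(h>174))&(s>150)&(v>70);org=(h>=6)&(h<=16)&(s>200)&(v>100);wood=(h>=7)&(h<=18)&(s>90)&(s<=200)&(v>60)
    for nm,m in(("red",red),("org",org),("wood",wood)):
        for i,st,c in blobs(m)[0]:
            if 180<c[0]<460 and 150<c[1]<310: print(n,nm,st,c.round(1))
T_=hsv(T);m=((T_[...,1]<60)&(T_[...,2]>140));bl,l=blobs(m,500)
for i,st,c in bl:
    if 120<c[0]<230 and 200<c[1]<340:
        pts=np.argwhere(l==i)[:,::-1].astype(np.float32);print("white",cv2.minAreaRect(pts),st)
        W=np.array([onz("top",*p,.17)[:2] for p in pts],np.float32);print(cv2.minAreaRect(W))
E
```

```text
scene red [276 177   9  15  99] [280.4 183.7]
scene red [330 182  10  15 120] [334.5 188.8]
scene red [322 224  11  16 132] [326.8 231.2]
scene red [252 233  12  16 135] [257.9 239.7]
scene red [387 252  12  15 134] [392.6 258.8]
scene org [207 165  11   5  36] [212.2 167. ]
scene org [428 205   7  30  74] [431.7 219.7]
scene org [408 208  15  21 229] [414.9 217. ]
scene wood [206 164  13   7  35] [212.  166.8]
scene wood [427 203  10  33  89] [432.1 218.9]
scene wood [407 206  17  24  80] [415.9 216.5]
scene wood [304 250  44  38 750] [325.8 269.7]
top red [434 145  33  30 783] [450.3 160.4]
top red [388 150  32  27 762] [403.6 163.1]
top red [264 226   9   9  61] [268.  230.3]
top red [371 226   9   9  53] [374.8 229.8]
top red [318 242   9   9  53] [322.1 245.7]
top red [367 289   9   9  59] [371.4 293.3]
top red [319 291  10  10  57] [323.3 295.8]
top org [236 268   4  27  54] [237.2 281.6]
top org [247 272  12  19 172] [251.8 281.6]
top wood [307 236  32  39 601] [322.4 256.2]
top wood [235 269   3  25  27] [235.6 280.9]
top wood [246 272   4  20  23] [246.4 282. ]
white ((169.55862426757812, 276.29656982421875), (66.27029418945312, 86.86558532714844), 4.763641834259033) [ 134  233   72   87 4673]Traceback (most recent call last):
  File "<stdin>", line 16, in <module>
  File "h.py", line 7, in onz
    o,d=ray(n,u,v);return o+d*(z-o[2])/d[2]
        ~~~^^^^^^^
  File "h.py", line 4, in ray
    c=vision.get_calibration(n);M=c["cam_to_world"]
ValueError: time passes only in moves, steps and waits
```

View pics/c1.png

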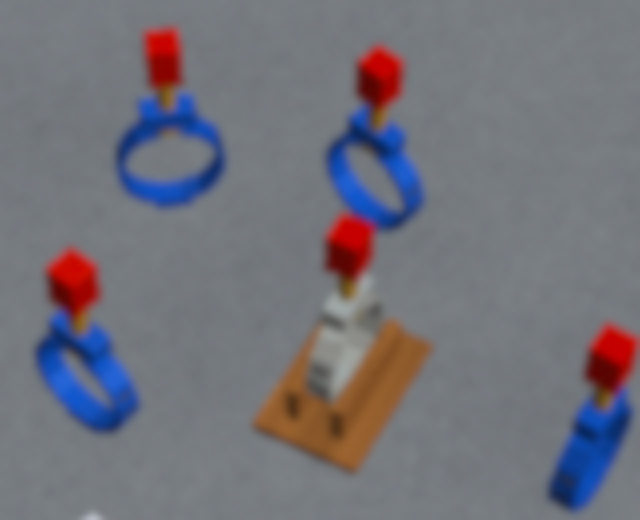

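View pics/c2.png

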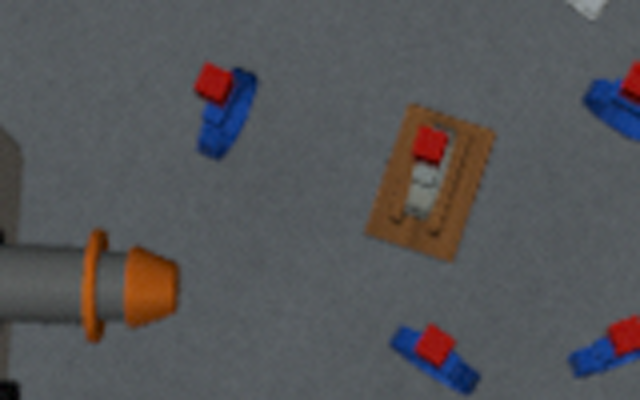

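The crops show the steel band standing in the cradle. Its plane lies along the cradle's long side, tilted about 15–20° from the image vertical in the top view. The stub axis is nearly horizontal in the top view, with the shoulder at x≈237 and the cone from 246 to 260. Next I'll compute the poses.

```bash
python3 - <<'E'
import re
s=open('h.py').read()
s=s.replace('def ray(','CAL={n:vision.get_calibration(n) for n in("scene","top")}\ndef ray(').replace('c=vision.get_calibration(n)','c=CAL[n]')
s+='''
def orient(I):
    H=hsv(I);h,s,v=[H[...,i].astype(int) for i in range(3)]
    return ((h<5)|(h>174))&(s>150)&(v>70), (h>=5)&(h<=18)&(s>100)&(v>60)
'''
open('h.py','w').write(s)
E
python3 - <<'E'
from h import *
S=vision.grab_frame("scene");T=vision.grab_frame("top")
print("key tri",tri((326.8,231.2),(322.1,245.7)),onz("top",322.1,245.7,.1175),onz("scene",326.8,231.2,.1175))
res={}
for n,I,box in(("scene",S,(400,195,445,245)),("top",T,(230,260,265,300))):
    m=orient(I)[1];k=np.zeros_like(m);x0,y0,x1,y1=box;k[y0:y1,x0:x1]=m[y0:y1,x0:x1]
    res[n]=sorted([c for i,st,c in blobs(k,30)[0]],key=lambda c:c[0]); print(n,[(st.tolist(),c.round(1)) for i,st,c in blobs(k,30)[0]])
s_c,s_s=res["scene"][0],res["scene"][-1];t_c,t_s=res["top"][-1],res["top"][0]
print("cone",tri(s_c,t_c),onz("top",*t_c,.1),onz("scene",*s_c,.1));print("shoulder",tri(s_s,t_s),onz("top",*t_s,.1),onz("scene",*s_s,.1))
m=orient(T)[1];k=np.zeros_like(m);k[230:280,300:345]=m[230:280,300:345]
p=np.argwhere(k)[:,::-1]
W=np.array([onz("top",*q,.006)[:2] for q in p],np.float32);print("cradle top",cv2.minAreaRect(W));c=cv2.boxPoints(cv2.minAreaRect(W));print(c)
Hs=hsv(T);m=((Hs[...,1]<60)&(Hs[...,2]>140));bl,l=blobs(m,2000)
for i,st,c in bl:
    if 120<c[0]<230 and 200<c[1]<340:
        W=np.array([onz("top",*q,.17)[:2] for q in np.argwhere(l==i)[:,::-1]],np.float32);print("white",cv2.minAreaRect(W))
E
```

```text
key tri (array([ 0.5894407 , -0.06767781,  0.1230449 ]), [np.float64(0.8898167215580849), np.float64(0.8898167215581065)]) [ 0.59061592 -0.06861548  0.1175    ] [ 0.58497003 -0.06709582  0.1175    ]
scene [([427, 203, 10, 33, 153], array([431.8, 219.6])), ([407, 206, 17, 24, 306], array([415.2, 216.8]))]
top [([235, 267, 7, 29, 115], array([237.5, 281.1])), ([246, 272, 14, 20, 225], array([251.8, 281.5]))]
cone (array([0.51714214, 0.10236631, 0.10441495]), [np.float64(0.7906605670183452), np.float64(0.7906605670183301)]) [0.51772929 0.10211454 0.1       ] [0.51321564 0.10392747 0.1       ]
shoulder (array([0.5200281 , 0.13560588, 0.1038343 ]), [np.float64(0.3673742610329107), np.float64(0.36737426103285215)]) [0.52055978 0.13580743 0.1       ] [0.51665395 0.13680772 0.1       ]
cradle top ((0.5887622833251953, -0.06855744868516922), (0.05857181176543236, 0.08804004639387131), 68.06118774414062)
[[ 0.5369884  -0.07927597]
 [ 0.6186528  -0.11216917]
 [ 0.6405362  -0.05783892]
 [ 0.55887175 -0.02494573]]
white ((0.5324666500091553, 0.2757088243961334), (0.1479552835226059, 0.19237808883190155), 84.82647705078125)
```

```bash
cat >> h.py <<'E'
d=np.array([np.cos(np.radians(84.9)),np.sin(np.radians(84.9)),0])
KEY=np.array([.589,-.068,.1175]);YC=np.radians(68.06);YS=np.radians(84.9)
SEAT=np.array([.5172,.1024,.100])+d*.0207   # cone centroid +20.7 mm
G=.157
E
python3 - <<'E'
from h import *
print(SEAT)
for k in range(-3,4):
    for nm,p,y in(("cr",KEY+[0,0,G],YC),("seat",SEAT+[0,0,.079+G],YS)):
        yy=y+k*np.pi/2; q=inverse_kinematics(p,[np.pi,0,yy]); print(k,nm,round(yy,2),None if q is None else np.round(q,2))
E
```

```text
[0.51904011 0.12301805 0.1       ]
-3 cr -3.52 [-0.23  0.6   1.76  0.    0.77 -1.41]
-3 seat -3.23 [ 0.11  0.45  1.86  0.    0.83 -1.37]
-2 cr -1.95 None
-2 seat -1.66 None
-1 cr -0.38 [-0.23  0.6   1.76 -0.    0.77  1.73]
-1 seat -0.09 [ 0.11  0.45  1.86 -0.    0.83  1.77]
0 cr 1.19 [-0.23  0.6   1.76 -0.    0.77  0.16]
0 seat 1.48 [ 0.11  0.45  1.86 -0.    0.83  0.2 ]
1 cr 2.76 [-0.23  0.6   1.76  0.    0.77 -1.41]
1 seat 3.05 [ 0.11  0.45  1.86  0.    0.83 -1.37]
2 cr 4.33 None
2 seat 4.62 None
3 cr 5.9 [-0.23  0.6   1.76 -0.    0.77  1.73]
3 seat 6.19 [ 0.11  0.45  1.86 -0.    0.83  1.77]
```

Run:
```python
from h import *
o=[np.pi,0,YC+np.pi/2]
robot.reach(KEY+[0,0,G+.09],o); eoat.command_gripper(.05,40)
robot.move_linear(KEY+[0,0,G],o,feed=.1)
a=readout.state();eoat.command_gripper(0.0,40);s=readout.state();print(s["time_s"],s["width"],s["finger_force"],a["wrist_force"],s["wrist_force"])
robot.move_linear(KEY+[0,0,G+.065],o,feed=.08);robot.hold(.2)
s=readout.state();print(s["time_s"],s["width"],s["wrist_force"],s["moment"],s["position"]-KEY)
S=vision.grab_frame("scene");T=vision.grab_frame("top")
A=cv2.resize(S[140:290,260:460],(800,600));B=cv2.resize(T[190:310,215:375],(640,480))
cv2.imwrite("pics/d1.png",A[:,:,::-1]);cv2.imwrite("pics/d2.png",B[:,:,::-1])
```

```text
4.6667 0.017011369520390632 42.194679379463196 [-0.52590697  0.49082232  0.69435532] [ 0.5544607  -0.02623191  5.52990559]
5.8333 0.017115584687768734 [ 0.13438734 -0.43381435 -4.10391548] [ 0.00494134 -0.0120104  -0.04284312] [1.88379948e-06 5.31788196e-06 2.21523127e-01]
```

View pics/d1.png

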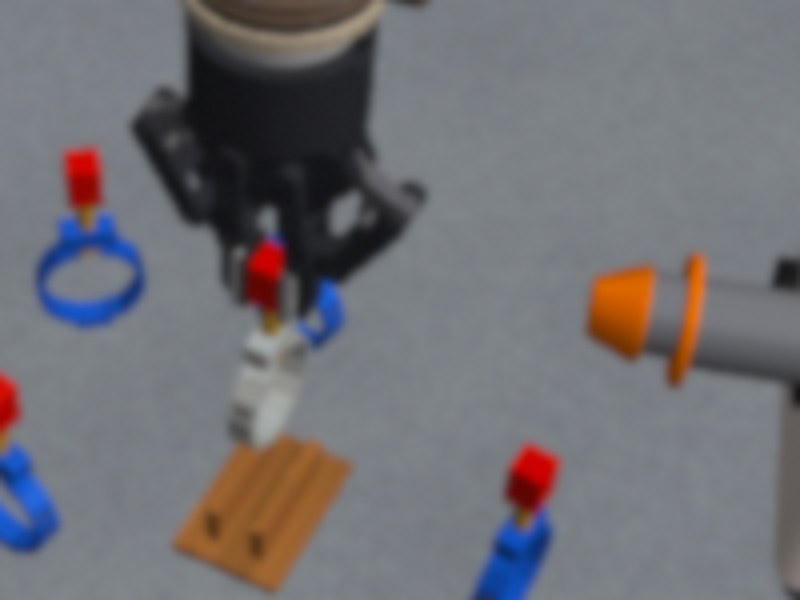

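The band is lifted clear and hangs level under the key at about (268,275) in the crop, with the stub at about (620,310). Next I'll move it in front of the mouth, check, and approach with force guarding.

```bash
cat >> h.py <<'E'
SEAT=np.array([.5168,.1028,.100])+d*.0207
OS=[np.pi,0,YS+np.pi/2]
def tcp(s,lat=0,dz=0): # band centre s m along stub from seat, lat to the left-normal, dz up
    return SEAT+d*s+np.array([-d[1],d[0],0])*lat+[0,0,.079+G+dz]
def st(t=""):
    s=readout.state();print(t,round(s["time_s"],1),"F",s["wrist_force"].round(1),"M",s["moment"].round(2),"w",round(s["width"]*1e3,1),"yaw",round(s["orientation"][2],3),"p",s["position"].round(4));return s
E
python3 - <<'E'
from h import *
robot.move_linear(tcp(-.07),OS,feed=.1);robot.hold(.2);st()
crop("scene",340,150,130,110,6,"e1");crop("top",210,235,110,80,7,"e2")
E
```

```text
7.7 F [-0.6  0.3 -3.9] M [-0.02 -0.02 -0.04] w 17.4 yaw 3.052 p [0.5125 0.0534 0.336 ]
```

View pics/e1.png

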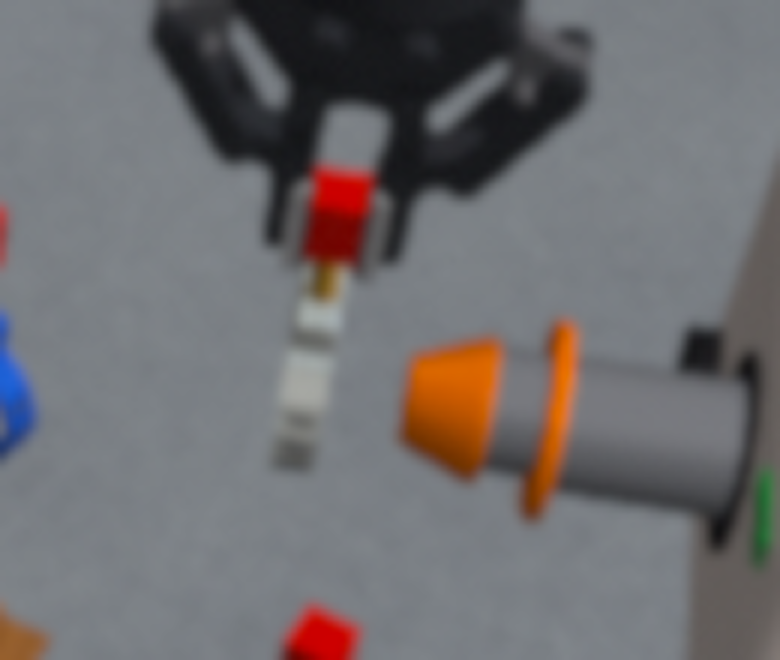

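View pics/e2.png

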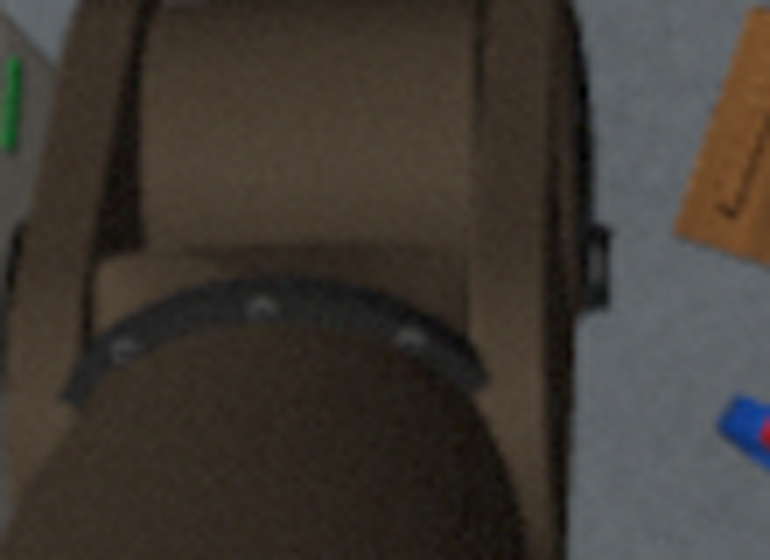

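The scene crop shows the key at (340,213), the band below it down to (290,470), and the cone at (404–500, 338–478). All look level and square. The top view is blocked by the arm. I'll check the scene residuals of the key and stub against the nominal model.

Run:
```python
from h import *
S=vision.grab_frame("scene");r,o=orient(S)
pos=readout.state()["position"];k=pos-[0,0,G]
cr=lambda p:((proj("scene",p)-[340,150])*6).round(0)
n=np.array([-d[1],d[0],0]);t=np.linspace(0,2*np.pi,73)
def lohi(c,R):
    P=np.array([cr(c+R*(np.cos(a)*n+np.sin(a)*np.array([0,0,1]))) for a in t]);return P[P[:,1].argmin()],P[P[:,1].argmax()]
kb=[(c,s) for i,s,c in blobs(r)[0] if 385<c[0]<405 and 170<c[1]<200][0];print("key",cr(k),(kb[0]-[340,150])*6,kb[1])
b=k-[0,0,.079]
for e in(-.007,.007): print("band",e,lohi(b+d*e,.0295))
print("housing top",[cr(k-[0,0,.035]+d*e) for e in(-.007,.007)])
for nm,s,R in(("tip",-.0355,.015),("barb",-.0125,.0245),("barb2",-.0085,.0245),("shoulder",.0085,.034)): print(nm,lohi(SEAT+d*s,R))
for nm,x0,x1 in(("cone",405,425),("shoulder",426,445)):
    m=np.zeros_like(o);m[195:245,x0:x1]=o[195:245,x0:x1];ys,xs=np.nonzero(m);print(nm,((np.array([xs.min(),xs.max()+1])-340)*6,(np.array([ys.min(),ys.max()+1])-150)*6))
# bright band pixels
H=hsv(S);m=(H[...,1]<40)&(H[...,2]>120);ys,xs=np.nonzero(m[195:232,384:400]);print("band px",(xs.min()+384-340)*6,(ys.max()+1+195-150)*6)
```

```text
key [331. 221.] [335.65957447 210.55319149] [391 178  12  16 141]
band -0.007 (array([294., 295.]), array([265., 469.]))
band 0.007 (array([335., 301.]), array([307., 476.]))
housing top [array([295., 293.]), array([339., 300.])]
tip (array([411., 357.]), array([396., 446.]))
barb (array([484., 340.]), array([461., 485.]))
barb2 (array([497., 341.]), array([473., 487.]))
shoulder (array([553., 321.]), array([519., 524.]))
cone (array([402, 504]), array([336, 480]))
shoulder (array([522, 582]), array([318, 516]))
band px 264 492
```

Key, band and stub share the same small camera offset, about (−5) in crop rows, so the alignment is within about 1 mm. Inserting with a force guard.

Run:
```python
from h import *
print(robot.move_linear(tcp(-.024),OS,feed=.05,until_force=4));st("pre")
for s in(-.018,-.012,-.006,0):
    h=robot.move_linear(tcp(s),OS,feed=.02,until_force=4);st((s,h))
    if h:break
```

```text
False
pre 8.9 F [ 0.3  0.1 -4. ] M [-0.    0.   -0.04] w 17.4 yaw 3.052 p [0.5165 0.0993 0.336 ]
(-0.018, False) 9.4 F [ 0.1 -0.3 -3.6] M [-0.01  0.02 -0.04] w 16.9 yaw 3.053 p [0.517  0.1056 0.336 ]
(-0.012, False) 9.8 F [-0.3  0.5 -3.1] M [ 0.03 -0.03 -0.07] w 17.5 yaw 3.053 p [0.5176 0.1116 0.336 ]
(-0.006, False) 10.3 F [ 0.1  0.5 -3.4] M [ 0.03 -0.01 -0.04] w 17.4 yaw 3.053 p [0.5181 0.1176 0.336 ]
(0, False) 10.7 F [-0.8  0.3 -3.4] M [-0.01 -0.02 -0.04] w 17.1 yaw 3.053 p [0.5186 0.1235 0.336 ]
```

Run:
```python
from h import *
h=robot.move_linear(tcp(.008),OS,feed=.01,until_force=3);a=st(("shoulder",h))
s=float((a["position"]-SEAT)[:2]@d[:2]);print("s",s)
s-=.0006;robot.move_linear(tcp(s),OS,feed=.01);st("back")
h=robot.move_linear(tcp(s,dz=-.007),OS,feed=.01,until_force=2.5);a=st(("down",h));print(a["position"][2]-tcp(0)[2])
crop("scene",340,150,130,110,6,"f1")
```

```text
('shoulder', True) 11.0 F [-0.8 -0.9 -3.6] M [-0.14 -0.02 -0.01] w 17.4 yaw 3.053 p [0.5185 0.124  0.3355]
s 0.0005844095975790817
back 11.3 F [ 0.3 -0.3 -3.4] M [ 0.01 -0.06  0.05] w 17.1 yaw 3.052 p [0.5186 0.1234 0.3359]
('down', True) 11.7 F [-1.5  0.   4.9] M [ 0.02  0.02 -0.04] w 17.7 yaw 3.053 p [0.5186 0.1234 0.3329]
-0.0030549311657478984
```

View pics/f1.png

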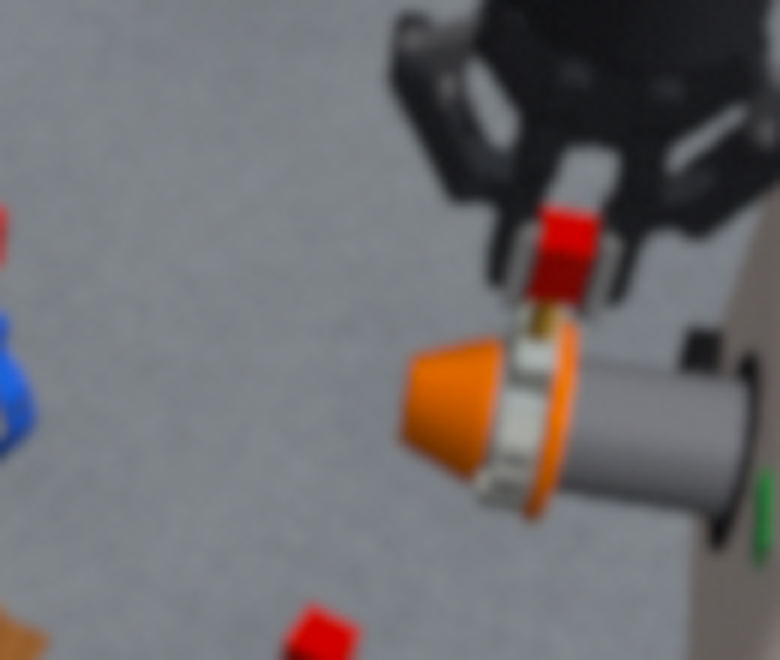

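The band sits in the groove between barb and shoulder at crop (515,420), upright, with key up at (568,255). Now turning with joint 6 only and watching the forces.

```bash
cat >> h.py <<'E'
def turn(a):
    q=np.array(readout.state()["joint_positions"]);return q
E
python3 - <<'E'
from h import *
p=readout.state()["position"];robot.move_linear(p+[0,0,.0004],feed=.01);st("relieved")
q0=np.array(inverse_kinematics(readout.state()["position"],OS));np.save("q0.npy",q0);print(q0.round(3))
for i in range(1,9):
    q=q0.copy();q[5]+=.2*i;robot.movej(q);robot.hold(.1);s=st(round(.2*i,2))
    if abs(s["wrist_force"][2])>9 or np.hypot(*s["wrist_force"][:2])>8: break
E
```

```text
relieved 12.0 F [ 0.4 -0.3 -0.4] M [0.06 0.03 0.02] w 17.5 yaw 3.053 p [0.5186 0.1235 0.3333]
[ 0.11   0.451  1.863  0.     0.828 -1.372]
0.2 12.4 F [-1.3 -2.7 -2.6] M [-0.6   0.27  0.01] w 17.4 yaw 2.856 p [0.5185 0.1233 0.3331]
0.4 12.8 F [-1.3 -3.7 -5.2] M [-0.93  0.22  0.14] w 17.5 yaw 2.655 p [0.5185 0.1234 0.3331]
0.6 13.3 F [-1.7 -4.8 -4.4] M [-1.05  0.25  0.05] w 17.5 yaw 2.455 p [0.5185 0.1233 0.3331]
0.8 13.7 F [-1.7 -6.2 -4.2] M [-1.23  0.31  0.06] w 17.4 yaw 2.254 p [0.5185 0.1232 0.3331]
1.0 14.1 F [-1.9 -6.8 -4.6] M [-1.42  0.41 -0.04] w 17.7 yaw 2.054 p [0.5185 0.1231 0.333 ]
1.2 14.5 F [-2.2 -5.7 -4.9] M [-1.57  0.45  0.06] w 17.4 yaw 1.855 p [0.5184 0.1231 0.333 ]
1.4 14.9 F [-2.5 -6.5 -3.8] M [-1.33  0.45 -0.04] w 17.3 yaw 1.654 p [0.5184 0.1232 0.333 ]
1.6 15.3 F [-2.3 -5.8 -5.2] M [-1.35  0.44  0.05] w 17.3 yaw 1.455 p [0.5184 0.1232 0.333 ]
```

Run:
```python
from h import *
eoat.command_gripper(.030);robot.hold(.2);st("open")
eoat.command_gripper(0.0,40);st("regrip")
p=readout.state()["position"]
h=robot.move_linear(p-[0,0,.0015],feed=.006,until_force=2.5);s=st(("down",h))
robot.move_linear(s["position"]+[0,0,.0001],feed=.006);robot.hold(.1);s=st("set")
crop("scene",340,150,130,110,6,"g1")
```

```text
open 15.8 F [-0.1  0.3  0.1] M [-0.01 -0.03 -0.01] w 30.0 yaw 1.453 p [0.5186 0.1236 0.3334]
regrip 16.0 F [-0.9  0.3  2.6] M [0.1  0.11 0.  ] w 17.3 yaw 1.453 p [0.5186 0.1235 0.3334]
('down', True) 16.2 F [-0.6  0.4  6.5] M [ 0.02  0.28 -0.06] w 17.3 yaw 1.453 p [0.5186 0.1235 0.3331]
set 16.6 F [0.1 0.2 4. ] M [-0.06  0.07  0.  ] w 17.0 yaw 1.453 p [0.5186 0.1235 0.3333]
```

View pics/g1.png

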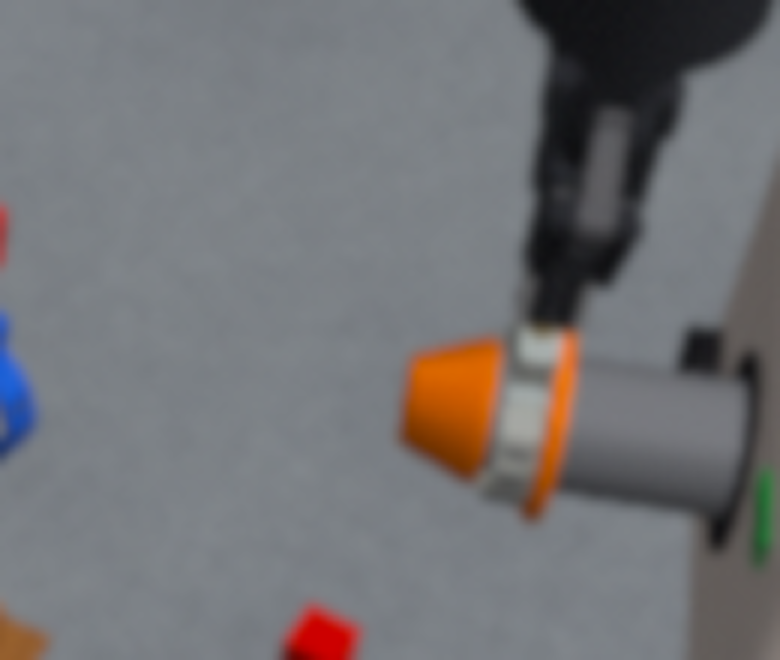

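The band has risen slightly and sits square against the shoulder. The regrip relaxed the side load. Continuing in small steps to feel the bite.

Run:
```python
from h import *
q0=np.array(readout.state()["joint_positions"]);B=None
for i in range(1,20):
    q=q0.copy();q[5]+=.1*i;robot.movej(q);robot.hold(.15);s=st(round(1.6+.1*i,2));f=s["wrist_force"]
    if i==2: B=f[2]
    if B is not None and f[2]<B-4 or abs(f[1])>12: break
```

```text
1.7 17.0 F [-1.1 -1.4  3.9] M [-0.32  0.22  0.  ] w 17.4 yaw 1.355 p [0.5186 0.1235 0.3333]
1.8 17.4 F [-0.7 -2.1  4.6] M [-0.46  0.21 -0.03] w 17.3 yaw 1.255 p [0.5186 0.1235 0.3333]
1.9 17.8 F [-0.3 -2.1  3.7] M [-0.57  0.2   0.01] w 16.9 yaw 1.155 p [0.5186 0.1235 0.3333]
2.0 18.2 F [-1.6 -1.9  3.4] M [-0.52  0.25  0.02] w 17.0 yaw 1.055 p [0.5186 0.1235 0.3333]
2.1 18.6 F [-0.8 -3.1 -0.3] M [-0.62  0.07 -0.01] w 17.2 yaw 0.955 p [0.5187 0.1235 0.3331]
```

Run:
```python
from h import *
q0=np.array(readout.state()["joint_positions"])
for i in range(1,4):
    q=q0.copy();q[5]+=.05*i;robot.movej(q);robot.hold(.2);s=st(round(2.1+.05*i,2))
    if s["wrist_force"][2]<-10: break
```

```text
2.15 19.1 F [-0.5 -2.8 -1.8] M [-0.67  0.02  0.06] w 17.2 yaw 0.906 p [0.5186 0.1235 0.333 ]
2.2 19.5 F [ 0.6 -1.7 -4. ] M [-0.75 -0.07  0.08] w 17.3 yaw 0.856 p [0.5186 0.1235 0.333 ]
2.25 20.0 F [ 0.3 -3.6 -8. ] M [-0.78 -0.17  0.13] w 17.1 yaw 0.806 p [0.5186 0.1235 0.3329]
```

The bite is at about 2.05 rad, with Fz then falling at about 60 N/rad. I'll turn to about 2.36 rad while following the key down, then release and look.

Run:
```python
from h import *
o=np.array(readout.state()["orientation"]);p=np.array([.5186,.1235,.3333])
for k,dz in((.05,-.0007),(.10,-.00095)):
    robot.move_linear(p+[0,0,dz],[np.pi,0,o[2]-k],feed=.003);robot.hold(.15);s=st(round(2.25+k,2))
eoat.command_gripper(.030);robot.hold(.2);st("open")
p=readout.state()["position"];robot.move_linear(p+[0,0,.08],feed=.1)
robot.reach(p+[0,-.25,.15],OS);st("away")
S=vision.grab_frame("scene");T=vision.grab_frame("top")
A=cv2.resize(S[165:245,390:480],(540,480),interpolation=2);B=cv2.resize(T[250:310,205:265],(480,480),interpolation=2)[:,:260]
B=cv2.resize(T[250:310,220:252],(256,480),interpolation=2)
cv2.imwrite("pics/z1.png",np.hstack([A,B])[:,:,::-1])
```

```text
2.3 20.5 F [-0.6 -3.8 -3.8] M [-0.83  0.25  0.09] w 17.4 yaw 0.757 p [0.5185 0.1235 0.3327]
2.35 20.9 F [-2.3 -3.4 -0.8] M [-0.83  0.49  0.1 ] w 17.1 yaw 0.707 p [0.5186 0.1235 0.3325]
open 21.4 F [-0.8  0.1 -0.5] M [ 0.03  0.02 -0.02] w 30.1 yaw 0.706 p [0.5187 0.1236 0.3324]
away 24.7 F [-0.6  0.9 -0.6] M [ 0.02 -0.03  0.03] w 30.3 yaw 3.052 p [ 0.5187 -0.1263  0.4823]
```

View pics/z1.png

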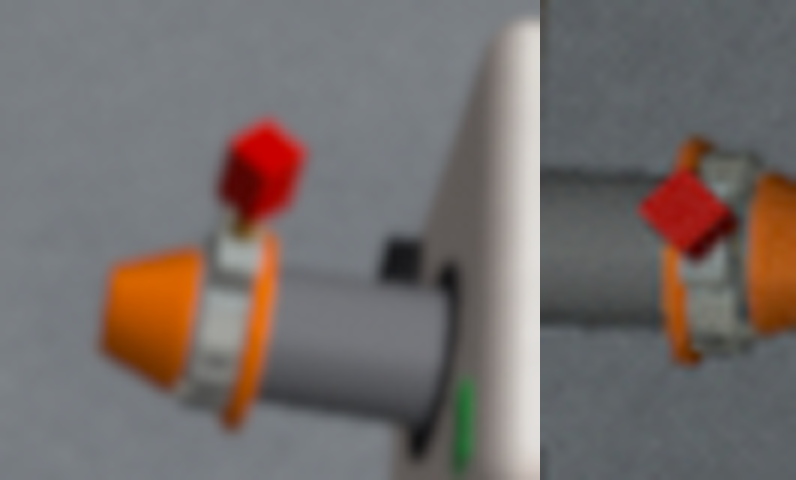

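The band sits in the groove against the shoulder, key up and within about 2° of square. The final turn went about 0.3 rad past the bite, which should be about 20 N. The robot is clear.

```bash
python3 -c "
from h import *
print(job.hand_in())"
```

```text
the job is handed in; nothing more can be done
None
```

The job is handed in: the band is past the barb with its key up, within about 2° of square by eye, at the shoulder or within about a millimetre of it. It is tightened about 0.3 rad past first bite, which I estimate as about 20 N; the robot stands clear at about 25 of the 72 s, and I moved nothing else on the bench.

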